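# Fit the eyepiece into the microscope tube

### The arm

A 6-joint arm with a two-finger parallel gripper is mounted at the origin on a cart in front of the work surface, level with it; the furniture and walls round the work are solid. World frame = base frame: x ahead of the robot, y to its left, z up, the work surface at z = 0. Lengths are in mm, angles in rad, forces in N, time in s.
With the tool pointing down it reaches from about 350 to 775 mm from the base axis. Payload 7.3 kg.
Tool frame: the origin (TCP) lies on the mounting face of the last link; the fingertips stand 178 mm ahead of it and the grasp point (between the pads) lies 159 mm ahead of it; z points along the fingers, y is the line along which they close (so a half turn about z gives the same grasp; the last joint's range is limited). The gripper opens to 92 mm and grips with 3 to 60 N. Pads are 19 mm wide; open, the fingers measure 130 mm over their backs; the gripper's body (75 mm by 190 mm) begins 47 mm behind the grasp point.
Start: joints at [1.143, 0.342, 1.524, -0, 1.275, -0.146], TCP at [145.973, 504.301, 404.741] pointing down, gripper open.
Joint ranges: [-2.53, 2.53], [-0.77, 2.02], [0.04, 2.7], [-1, 4.14], [0.28, 2.66], [-3.11, 3.11]. Speed limits (rad/s): [2.57, 2.57, 3.14, 3.14, 3.14, 3.14].

### API

Orientations are given as [roll, pitch, yaw] about the fixed x, y, z axes, in that order (R = Rz(yaw) Ry(pitch) Rx(roll)).
In Python, from plant import bot, imaging, workorder gives the robot as it stands (bot), with the cameras (imaging) and the job (workorder).
- The arm moves only by the tool shift_gripper, called by a JSON object that holds its "name" and its "arguments". Schema: {"type":"object","properties":{"rows":{"type":"array","items":{"type":"number"},"minItems":5,"maxItems":25},"only":{"type":"string"},"quiet":{"type":"boolean"},"lines":{"type":"string"}},"required":["rows"],"additionalProperties":false}. rows is one flat list of numbers that holds 1 to 5 rows one after another, with no inner brackets; each row has 5 numbers: the finger opening in mm, then dx, dy, dz in mm, then a turn about the tool's z in rad; each row is the pose to reach, as a shift and turn from the pose commanded when the call began, along the tool's axes at that moment; what a row does not reach only later rows make up. A row lasts 1/8 s, in which the tool goes at most 62.5 mm and 0.188 rad, less where a joint would pass 70% of its speed; a pose out of reach is approached as far as the arm can. The fingers move at their own pace and stop on an object; the grip force is fixed at half the most. Time passes only in rows, so rows that do not move let the fingers close. The tool returns the time, the measured TCP pose, the force, the opening and the grip force at its end. only (a regular expression) keeps the lines of the reply that match it, lines (a string "A,B") keeps lines A to B, and quiet returns only ok. Input that does not fit is refused with a message, and nothing moves.
- bot.get_obs(): the state, without advancing time (a new reading comes with each control period).
- imaging.capture(name): name is "side" or "top"; returns a dict with "color" (480x640x3 uint8, red, green, blue), "K" (3x3 intrinsics, pixels), "R" (3x3) and "t" (3): a world point X has camera coordinates R X + t. Camera axes: x right, y down, z forward; pixel columns grow to the right and rows downward; lengths in mm; the calibration is good to about 2 mm. A picture is of the moment at which its call begins. There is no depth.
- workorder.close_job(): hands the job in; it is judged then, once.
The state is a dict: "time": time; "joint_positions": joint angles; "dq": joint speeds; "tau": joint torques, N m; "tool_pos": TCP position; "tcp_rot": TCP orientation; "contact_force": force on the tool from outside, world axes, zero at the start; "moment": the same for the moment, N m; "grip_width": finger opening in mm; "finger_force": force on a finger pad.
Only numpy, scipy, OpenCV 4.12 (cv2) and the standard library are available. Lean on these libraries where they do the work, as an engineer would, in place of code of your own. Each camera call takes 0.05 s, during which the arm holds its last target. There are 200 camera calls.

### The job

The little white microscope is missing its eyepiece. Take the eyepiece with the orange flange, lower it barrel first into the open tube on top of the microscope, without dropping it in, and leave it released there with the flange fully down on the tube's mouth. Leave the eyepiece with the blue flange and the grey objective can standing where they are.

Things in the scene. Friction and masses are not known exactly. Their poses are not given: they have to be found in the camera images.
- eyepiece_orange: Eyepiece to fit, loose, upright on the desk, 75 mm tall, 0.11 kg, round about z (yaw means nothing). Origin: centre of its lower end, z up. Steel barrel 28 mm in diameter to z = 40 mm, its lowest 8 mm tapering to 22 mm; orange flange 56 mm in diameter, z = 40 to 45; black grip 42 mm in diameter, z = 45 to 75, with a thin orange band. Hold it by the black grip, fingertips just above the flange.
- eyepiece_blue: A second eyepiece of the same shape and size but with a blue flange and a blue band, standing on the desk; not wanted, to be left where it stands. Origin at the centre of its lower end, z up.
- objective_can: A grey screw-top objective can with a black lid, 36 mm in diameter, 55 mm tall, standing on the desk; to be left where it stands. Origin at the centre of its underside.
- tube_mouth (a point): Centre of the mouth (rim plane) of the fixed white microscope's upright aluminium tube, 150 mm above the desk, z up. Funnel mouth: rim 56 mm outside, 48 inside, narrowing over 14 mm to a bore 31 mm wide, bottom 74 mm below the rim. Fitted, the eyepiece's flange rests on the rim, its origin 40 mm below this point. Nothing of the microscope is higher; base 150 x 100 mm, pillar 85 mm behind the tube.

How it is judged:
By the outcome, as a careful person would: the job done as asked, in the order asked, and still so for the second after the job is handed in, with the robot touching nothing.
It also fails if it takes over 38 s, if anything falls off the work surface, if the arm or the gripper's body presses on something with over 40 N, if the wrist force passes 120 N, or if a joint passes its speed limit or range.

## Working session

There is one attempt and no reset: what is moved stays moved. The work goes in short steps, Python scripts to look and compute and a tool call to move; the robot and the scene stay as the last step left them, time stands still between calls to the robot, and variables do not carry over. Pictures are saved under pics/ and viewed, at most 10 in all, crops included, and the job is handed in when it is done.

```bash
ls; mkdir -p pics
```

Run:
```python
from plant import bot, imaging, workorder
import cv2,numpy as np
for n in("side","top"):
    c=imaging.capture(n); cv2.imwrite(f"pics/{n}0.png",c["color"][:,:,::-1]); print(n,c["K"].tolist(),np.round(-c["R"].T@c["t"],1),np.round(c["R"],3).tolist())
o=bot.get_obs();print(o)
```

```text
pics
plant.py
side [[465.99772661114395, 0.0, 315.1852747247527], [0.0, 465.99772661114395, 234.08773736307458], [0.0, 0.0, 1.0]] [ 249.3 -475.   600.7] [[0.928, -0.373, -0.018], [-0.23, -0.534, -0.813], [0.294, 0.759, -0.581]]
top [[485.50123839192077, 0.0, 318.8281734707537], [0.0, 485.50123839192077, 239.5136855446465], [0.0, 0.0, 1.0]] [ 438.7  179.5 1051.8] [[0.01, -1.0, 0.009], [-0.999, -0.01, -0.05], [0.05, -0.009, -0.999]]
{'time': 0.1, 'joint_positions': array([ 1.14303327e+00,  3.42620315e-01,  1.52489897e+00,  1.45368167e-05,
        1.27541953e+00, -1.45983945e-01]), 'dq': array([ 1.16988663e-03, -3.44814569e-05, -1.48686823e-03, -1.14534235e-03,
        7.32397342e-04, -1.68425042e-04]), 'tau': array([-2.19267258e-05, -4.32003808e+01, -2.44695354e+01,  7.18491711e-02,
        5.25767764e-02, -4.33873311e-05]), 'tool_pos': array([145.90170522, 504.19224186, 404.13915642]), 'tcp_rot': array([-3.14026283e+00, -2.09575363e-04,  2.85980916e+00]), 'contact_force': array([-0.40373121,  0.39099647, -0.04037508]), 'moment': array([ 0.06537612, -0.02364367, -0.02520418]), 'finger_force': 0.0, 'grip_width': 91.67330573905672}
```

View pics/side0.png

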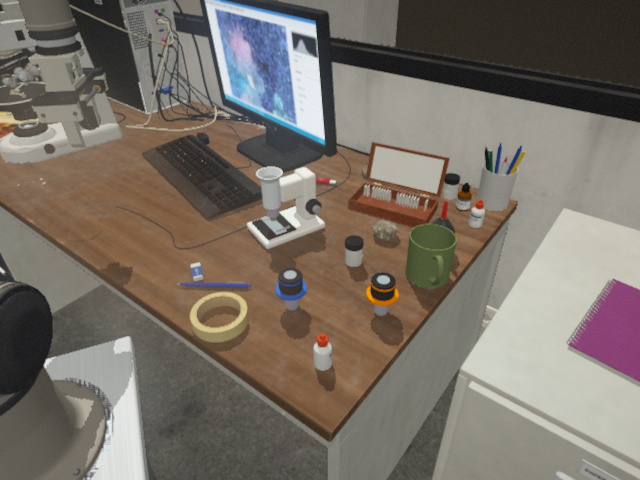

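View pics/top0.png

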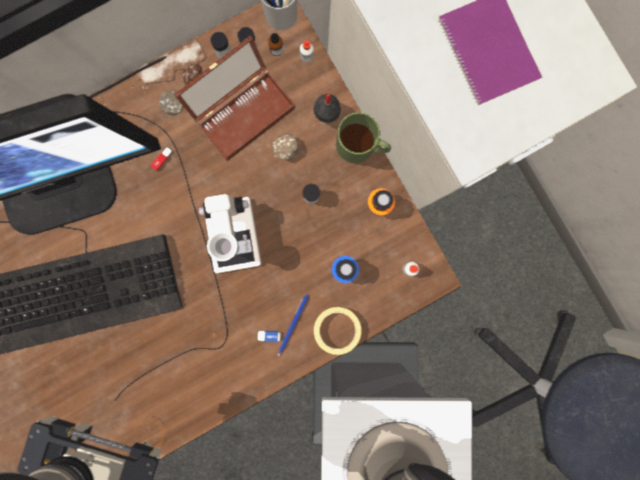

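The side view shows the orange eyepiece at (383,290), the blue one at (290,288), the can at (354,250) and the tube mouth at (269,174). In the top view these are at (381,202), (346,269), (311,193) and (222,245), and the mug is at (358,138). Next I measure them.

Create h.py:
```python
import numpy as np,cv2
from plant import bot, imaging, workorder
def ray(c,uv,z):
    R,t,K=map(np.array,(c["R"],c["t"],c["K"])); o=-R.T@t
    d=R.T@np.linalg.solve(K,[*uv,1]); return o+d*(z-o[2])/d[2]
def proj(c,X):
    p=c["K"]@(c["R"]@np.asarray(X,float)+c["t"]); return p[:2]/p[2]
def seg(c,lo,hi,box):
    h=cv2.cvtColor(c["color"],cv2.COLOR_RGB2HSV); m=cv2.inRange(h,lo,hi); k=np.zeros_like(m); x0,y0,x1,y1=box; k[y0:y1,x0:x1]=m[y0:y1,x0:x1]
    return k
def hullell(m):
    p=cv2.findNonZero(m); return cv2.fitEllipse(cv2.convexHull(p))
```

Run:
```python
from h import *
C={n:imaging.capture(n) for n in("side","top")}
for nm,lo,hi,bt,bs in(("or",(8,180,150),(22,255,255),(355,180,410,225),(360,282,405,306)),("bl",(100,150,80),(125,255,255),(325,250,368,290),(270,279,312,302))):
    for n,b in(("top",bt),("side",bs)):
        e=hullell(seg(C[n],lo,hi,b)); print(nm,n,np.round(e[0],1),np.round(e[1],1),ray(C[n],e[0],45 if n=="top" else 43).round(1))
print("mouth",ray(C["top"],(222,245),150).round(1),ray(C["side"],(269,174),150).round(1))
print("mug rim top",ray(C["top"],(358,138),95).round(), "can",ray(C["top"],(311,193),55).round())
t=cv2.resize(C["top"]["color"][205:285,182:282],(400,320),interpolation=cv2.INTER_CUBIC)
s=cv2.resize(C["side"]["color"][150:230,230:330],(400,320),interpolation=cv2.INTER_CUBIC)
cv2.imwrite("pics/crop1.png",np.hstack([t,s])[:,:,::-1])
```

```text
or top [380.9 201.5] [26.2 26.5] [570.2  41.7  45. ]
or side [381.6 293.7] [23.  32.9] [571.1  41.5  43. ]
bl top [344.7 268.9] [25.3 25.4] [429.  116.2  45. ]
bl side [290.7 288.7] [20.9 29.9] [429.5 115.7  43. ]
mouth [472.1 351.  150. ] [469.5 345.7 150. ]
mug rim top [691.  95.  95.] can [585. 188.  55.]
```

View pics/crop1.png

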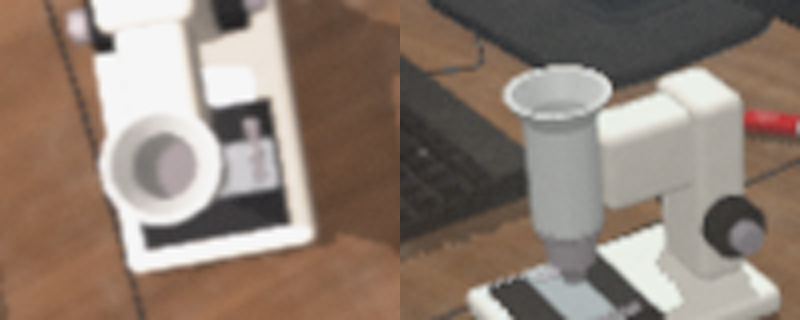

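The crops put the rim centre at about (222.2,246.3) in the top view and (269.2,173.2) in the side view. The monitor is close to the tube, so I triangulate its corners along with the rim.

Run:
```python
from h import *
C={n:imaging.capture(n) for n in("side","top")}
def tri(a,b):
    P=[C[n]["K"]@np.c_[C[n]["R"],C[n]["t"]] for n in("top","side")]
    X=cv2.triangulatePoints(P[0],P[1],np.array(a,float),np.array(b,float))[:,0]; return (X[:3]/X[3]).round(1)
print("rim",tri((222.2,246.3),(269.2,173.2)),ray(C["top"],(222.2,246.3),150).round(1),ray(C["side"],(269.2,173.2),150).round(1))
print("mon bot",tri((155,150),(335,152)),"top",tri((88,95),(328,12)))
print("mug",tri((358,138),(431,243)))
```

```text
rim [470.4 350.5 149.2] [469.7 350.6 150. ] [470.9 348.9 150. ]
mon bot [671.5 495.4  92.9] top [659.3 482.  415.4]
mug [696.5  92.4  80.6]
```

Triangulating the rim gives z = 149, which matches the stated 150. The two views of the orange eyepiece agree within 1 mm. The monitor is about 190 mm away, so it's clear. I'll move to above the orange eyepiece at (570.5, 41.6), which is tool dx −536, dy −326.

{"name": "shift_gripper", "arguments": {"rows": [92, -50, -30, 5, 0, 92, -100, -61, 15, 0, 92, -150, -91, 25, 0, 92, -200, -122, 35, 0, 92, -250, -152, 40, 0]}}

```text
time: 0.92
tool_pos: [344.7, 287.2, 364.4]
tcp_rot: [3.142, -0.0, 2.86]
contact_force: [1.7, 0.2, 0.3]
grip_width: 92.1
finger_force: 0.0
```

{"name": "shift_gripper", "arguments": {"rows": [92, -50, -30, 5, 0, 92, -100, -61, 15, 0, 92, -150, -91, 25, 0, 92, -200, -122, 35, 0, 92, -250, -152, 40, 0]}}

```text
time: 1.55
tool_pos: [542.7, 71.5, 324.2]
tcp_rot: [3.141, -0.001, 2.859]
contact_force: [1.2, 1.8, 0.9]
grip_width: 91.9
finger_force: 0.0
```

{"name": "shift_gripper", "arguments": {"rows": [92, -36, -22, 0, 0, 92, -36, -22, 0, 0, 92, -36, -22, 0, 0]}}

```text
time: 1.92
tool_pos: [569.7, 42.4, 324.4]
tcp_rot: [3.141, -0.001, 2.86]
contact_force: [-0.1, 0.7, 0.2]
grip_width: 91.8
finger_force: 0.0
```

{"name": "shift_gripper", "arguments": {"rows": [92, -1, -0.5, 40, 0, 92, -1, -0.5, 75, 0, 92, -1, -0.5, 92, 0, 92, -1, -0.5, 97, 0, 92, -1, -0.5, 97, 0]}}

```text
time: 2.55
tool_pos: [571.2, 41.7, 228.6]
tcp_rot: [3.141, 0.001, 2.86]
contact_force: [-0.2, -0.3, -0.4]
grip_width: 91.9
finger_force: 0.0
```

Run:
```python
from h import *
c=imaging.capture("side"); cv2.imwrite("pics/s2.png",cv2.resize(c["color"][190:340,290:490],(800,600),interpolation=cv2.INTER_CUBIC)[:,:,::-1])
```

```text
(no output)
```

View pics/s2.png

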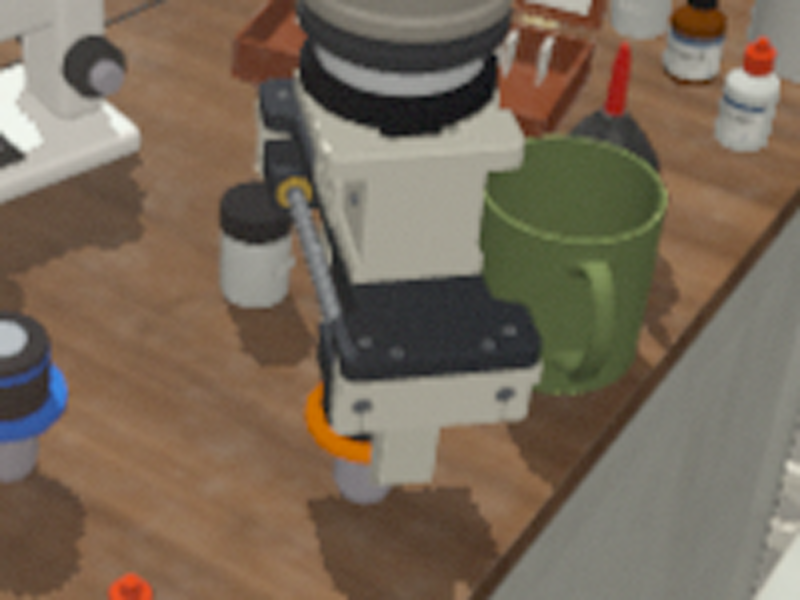

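The crop shows the fingers on either side of the orange eyepiece, with the flange at about crop (340,430), the tips near flange height and the mug clear. Now I close.

{"name": "shift_gripper", "arguments": {"rows": [30, 0, 0, 0, 0, 30, 0, 0, 0, 0, 30, 0, 0, 0, 0, 30, 0, 0, 0, 0, 30, 0, 0, 0, 0]}}

```text
time: 3.22
tool_pos: [571.0, 41.3, 227.7]
tcp_rot: [3.141, -0.0, 2.86]
contact_force: [0.3, 0.2, -0.7]
grip_width: 46.5
finger_force: 0.0
```

{"name": "shift_gripper", "arguments": {"rows": [30, 0, 0, 0, 0, 30, 0, 0, 0, 0, 30, 0, 0, 0, 0]}}

```text
time: 3.6
tool_pos: [571.0, 41.3, 227.7]
tcp_rot: [3.142, -0.0, 2.86]
contact_force: [-0.2, -0.3, -0.9]
grip_width: 41.3
finger_force: 30.0
```

{"name": "shift_gripper", "arguments": {"rows": [30, 0, 0, -20, 0, 30, 0, 0, -60, 0, 30, 0, 0, -110, 0, 30, 0, 0, -160, 0, 30, 0, 0, -180, 0]}}

```text
time: 4.22
tool_pos: [571.1, 41.4, 411.1]
tcp_rot: [3.14, 0.005, 2.86]
contact_force: [-0.5, 0.1, -3.3]
grip_width: 41.1
finger_force: 30.0
```

{"name": "shift_gripper", "arguments": {"rows": [30, 20, 29, 0, 0, 30, 49, 72, 0, 0, 30, 78, 115, 0, 0, 30, 106, 157, 0, 0, 30, 135, 200, 0, 0]}}

```text
time: 4.85
tool_pos: [496.2, 272.4, 407.6]
tcp_rot: [-3.142, -0.0, 2.86]
contact_force: [0.3, -0.5, -0.3]
grip_width: 41.0
finger_force: 30.0
```

{"name": "shift_gripper", "arguments": {"rows": [30, 30, 44, 0, 0, 30, 42, 62, 0, 0, 30, 47, 68, 0, 0, 30, 47, 68, 0, 0, 30, 47, 68, 0, 0]}}

```text
time: 5.48
tool_pos: [471.3, 348.2, 407.7]
tcp_rot: [-3.141, 0.0, 2.858]
contact_force: [0.2, -1.4, -1.3]
grip_width: 40.9
finger_force: 30.0
```

Run:
```python
from h import *
c=imaging.capture("side"); cv2.imwrite("pics/s3.png",cv2.resize(c["color"][70:250,190:430],(800,600),interpolation=cv2.INTER_CUBIC)[:,:,::-1])
c=imaging.capture("top"); cv2.imwrite("pics/t3.png",cv2.resize(c["color"][160:310,120:320],(800,600),interpolation=cv2.INTER_CUBIC)[:,:,::-1])
```

```text
(no output)
```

View pics/s3.png

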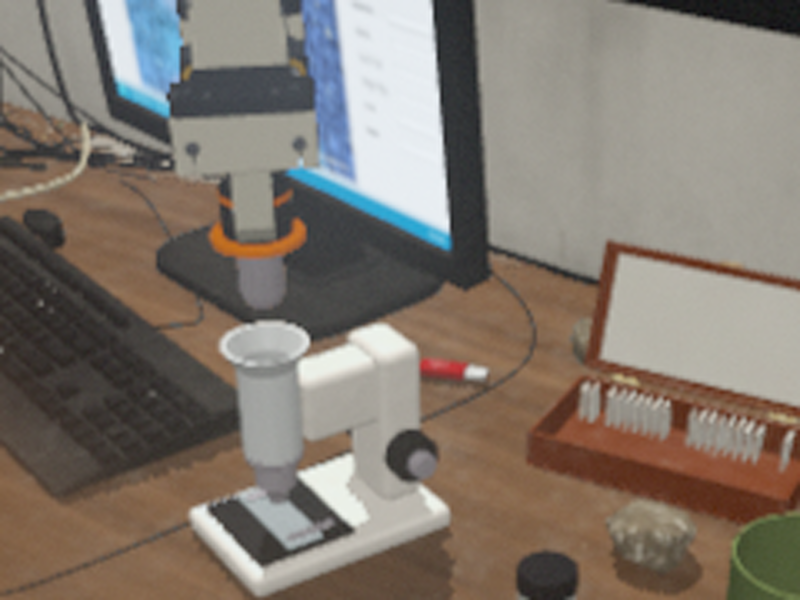

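View pics/t3.png

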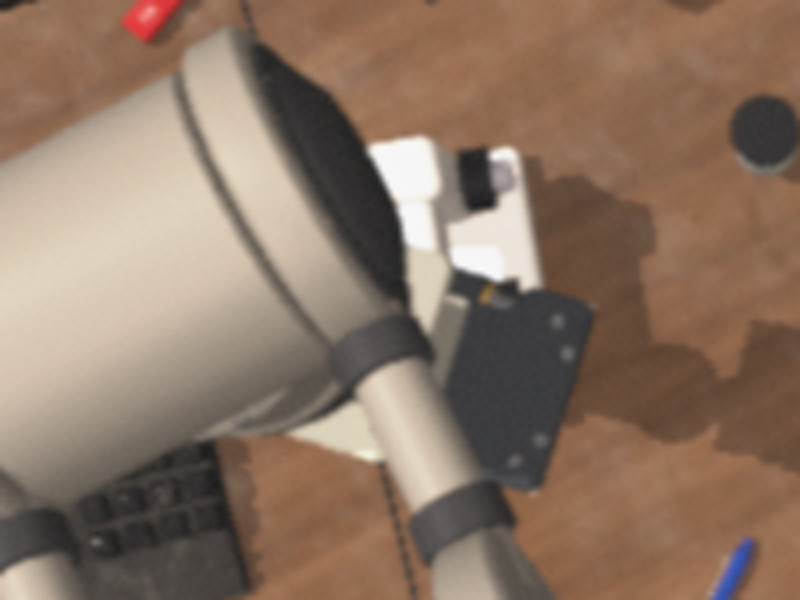

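The eyepiece hangs above the tube. In the side crop the flange is at about (258,237) and the rim at about (265,346). The top view is blocked by the arm. I compare the two in the side camera.

Run:
```python
from h import *
c=imaging.capture("side"); o=bot.get_obs(); print(o["tool_pos"].round(1))
m=seg(c,(8,180,130),(22,255,255),(245,134,290,150)); print(cv2.boundingRect(m)); e=hullell(m); print(e)
print("flange",ray(c,e[0],222.5).round(1))
h=cv2.cvtColor(c["color"],cv2.COLOR_RGB2HSV)
for p,z in(((470.3,350,150),0),): print(proj(c,p))
# rim extreme cols on projection of circles
for ctr,r,z in(((470.3,350),28,150),((471.3,348.2),28,220),((471.3,348.2),28,225)):
    q=np.array([proj(c,(ctr[0]+r*np.cos(a),ctr[1]+r*np.sin(a),z)) for a in np.linspace(0,6.28,60)]); print(z,q.min(0).round(1),q.max(0).round(1))
g=c["color"][166:184,250:290].astype(int).sum(2)//3
for row in g[5:12]: print(row.tolist())
```

```text
[471.2 348.5 407.8]
(253, 137, 28, 10)
((266.5166015625, 139.75608825683594), (12.699981689453125, 27.33821678161621), 85.02261352539062)
flange [471.6 350.7 222.5]
[268.77373915 173.01041443]
150 [255.  166.7] [282.5 179.7]
220 [252.4 135.6] [281.2 147.6]
225 [252.2 133.2] [281.  145.2]
[114, 116, 114, 116, 116, 122, 161, 203, 211, 183, 171, 171, 176, 176, 180, 181, 182, 186, 188, 191, 192, 190, 190, 188, 188, 191, 192, 192, 194, 195, 203, 217, 193, 60, 65, 70, 74, 86, 88, 92]
[117, 111, 112, 113, 112, 136, 191, 217, 187, 176, 171, 170, 174, 176, 179, 180, 182, 184, 188, 190, 192, 191, 189, 189, 189, 191, 191, 192, 195, 194, 201, 217, 208, 81, 84, 91, 97, 108, 109, 110]
[115, 114, 113, 109, 113, 141, 198, 211, 173, 176, 175, 174, 174, 175, 179, 180, 183, 184, 186, 191, 193, 190, 189, 187, 189, 190, 190, 192, 194, 194, 207, 220, 194, 110, 107, 106, 107, 105, 105, 106]
[113, 116, 114, 116, 114, 143, 198, 216, 180, 174, 174, 175, 171, 173, 177, 180, 182, 183, 182, 185, 188, 186, 185, 186, 188, 191, 192, 193, 194, 200, 215, 209, 145, 109, 110, 110, 108, 105, 116, 140]
[112, 112, 112, 113, 112, 128, 181, 212, 201, 178, 175, 172, 170, 174, 173, 173, 172, 170, 171, 169, 171, 169, 172, 174, 177, 182, 189, 195, 201, 210, 204, 168, 114, 112, 111, 120, 142, 167, 196, 205]
[114, 113, 110, 110, 110, 111, 130, 181, 209, 202, 183, 173, 172, 168, 160, 158, 157, 154, 156, 158, 161, 161, 162, 161, 162, 167, 185, 202, 203, 194, 153, 115, 129, 153, 169, 179, 206, 220, 236, 235]
[116, 113, 112, 111, 109, 110, 109, 132, 181, 204, 198, 197, 186, 159, 151, 149, 155, 156, 159, 157, 161, 158, 156, 160, 166, 170, 176, 185, 169, 144, 169, 195, 200, 212, 221, 222, 235, 235, 235, 235]
```

The grip is centred. I correct by (−1, +1.6) mm in the world and descend.

{"name": "shift_gripper", "arguments": {"rows": [30, 1.4, 1.2, 10, 0, 30, 1.4, 1.2, 22, 0, 30, 1.4, 1.2, 32, 0, 30, 1.4, 1.2, 36, 0, 30, 1.4, 1.2, 40, 0]}}

```text
time: 6.25
tool_pos: [469.7, 351.0, 367.5]
tcp_rot: [3.141, 0.0, 2.86]
contact_force: [0.1, 0.4, -0.6]
grip_width: 41.5
finger_force: 30.0
```

{"name": "shift_gripper", "arguments": {"rows": [30, 0, 0, 2, 0, 30, 0, 0, 4, 0, 30, 0, 0, 6, 0, 30, 0, 0, 6, 0]}}

```text
time: 6.75
tool_pos: [469.7, 350.9, 361.7]
tcp_rot: [-3.142, -0.0, 2.86]
contact_force: [-0.4, 0.5, -1.0]
grip_width: 41.3
finger_force: 30.0
```

{"name": "shift_gripper", "arguments": {"rows": [30, 0, 0, 2, 0, 30, 0, 0, 4, 0, 30, 0, 0, 6, 0, 30, 0, 0, 6, 0]}}

```text
time: 7.25
tool_pos: [469.7, 350.9, 355.5]
tcp_rot: [-3.141, -0.0, 2.86]
contact_force: [-0.1, 0.3, -1.8]
grip_width: 41.2
finger_force: 30.0
```

Run:
```python
from plant import bot, imaging, workorder
o=bot.get_obs();print(o["contact_force"],o["moment"],o["tool_pos"])
```

```text
[-0.11299652  0.32430321 -1.8036751 ] [-0.03050051  0.00552416 -0.05942695] [469.66814191 350.91545721 355.50464911]
```

{"name": "shift_gripper", "arguments": {"rows": [30, 0, 0, 1.5, 0, 30, 0, 0, 3, 0, 30, 0, 0, 4, 0, 30, 0, 0, 4, 0]}}

```text
time: 7.75
tool_pos: [469.7, 350.9, 351.6]
tcp_rot: [-3.142, -0.0, 2.86]
contact_force: [0.3, 1.1, -0.9]
grip_width: 41.5
finger_force: 30.0
```

{"name": "shift_gripper", "arguments": {"rows": [30, 0, 0, 2, 0, 30, 0, 0, 4, 0, 30, 0, 0, 6, 0, 30, 0, 0, 6, 0]}}

```text
time: 8.25
tool_pos: [469.7, 350.9, 345.5]
tcp_rot: [-3.141, -0.0, 2.86]
contact_force: [0.4, -0.1, -1.0]
grip_width: 41.2
finger_force: 30.0
```

Free in the bore. About 8 mm remain.

{"name": "shift_gripper", "arguments": {"rows": [30, 0, 0, 2, 0, 30, 0, 0, 4, 0, 30, 0, 0, 5, 0, 30, 0, 0, 6, 0, 30, 0, 0, 6, 0]}}

```text
time: 8.88
tool_pos: [469.7, 350.9, 339.7]
tcp_rot: [-3.142, -0.0, 2.86]
contact_force: [0.4, -0.3, -0.4]
grip_width: 41.3
finger_force: 30.0
```

{"name": "shift_gripper", "arguments": {"rows": [30, 0, 0, 1, 0, 30, 0, 0, 1.5, 0, 30, 0, 0, 1.5, 0]}}

```text
time: 9.25
tool_pos: [469.7, 350.9, 338.2]
tcp_rot: [3.142, -0.0, 2.86]
contact_force: [-1.2, -0.4, -1.1]
grip_width: 41.2
finger_force: 30.0
```

{"name": "shift_gripper", "arguments": {"rows": [30, 0, 0, 0.5, 0, 30, 0, 0, 1, 0, 30, 0, 0, 1, 0]}}

```text
time: 9.62
tool_pos: [469.7, 350.9, 337.7]
tcp_rot: [3.141, 0.0, 2.86]
contact_force: [-1.2, -0.5, 3.0]
grip_width: 41.4
finger_force: 30.0
```

{"name": "shift_gripper", "arguments": {"rows": [30, 0, 0, 0.5, 0, 30, 0, 0, 1, 0, 30, 0, 0, 1, 0]}}

```text
time: 10.0
tool_pos: [469.6, 350.9, 337.6]
tcp_rot: [3.141, 0.001, 2.86]
contact_force: [-3.4, -1.3, 9.5]
grip_width: 41.2
finger_force: 30.0
```

Contact at exactly the expected height (337.7). I ease off the press, release and retreat.

{"name": "shift_gripper", "arguments": {"rows": [30, 0, 0, -1, 0, 80, 0, 0, -1, 0, 80, 0, 0, -1, 0, 80, 0, 0, -1, 0, 80, 0, 0, -1, 0]}}

```text
time: 10.62
tool_pos: [469.7, 350.9, 337.1]
tcp_rot: [-3.142, -0.0, 2.86]
contact_force: [-0.1, -0.2, 0.4]
grip_width: 76.6
finger_force: 0.0
```

{"name": "shift_gripper", "arguments": {"rows": [80, 0, 0, 0, 0, 80, 0, 0, 0, 0, 80, 0, 0, -5, 0, 80, 0, 0, -20, 0, 80, 0, 0, -50, 0]}}

```text
time: 11.25
tool_pos: [469.6, 350.8, 387.8]
tcp_rot: [-3.14, -0.001, 2.86]
contact_force: [0.8, 0.5, 0.6]
grip_width: 80.0
finger_force: 0.0
```

{"name": "shift_gripper", "arguments": {"rows": [80, 0, 0, -30, 0, 80, 0, -50, -50, 0, 80, 0, -100, -50, 0, 80, 0, -150, -50, 0, 80, 0, -150, -50, 0]}}

```text
time: 11.88
tool_pos: [427.1, 204.7, 438.9]
tcp_rot: [3.141, 0.002, 2.857]
contact_force: [0.4, 0.2, 1.2]
grip_width: 80.2
finger_force: 0.0
```

Run:
```python
from h import *
c=imaging.capture("side"); a=cv2.resize(c["color"][120:240,190:350],(400,300),interpolation=cv2.INTER_CUBIC)
t=imaging.capture("top"); b=cv2.resize(t["color"][180:300,180:340],(400,300),interpolation=cv2.INTER_CUBIC)
cv2.imwrite("pics/f4.png",np.hstack([a,b])[:,:,::-1])
```

```text
(no output)
```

View pics/f4.png

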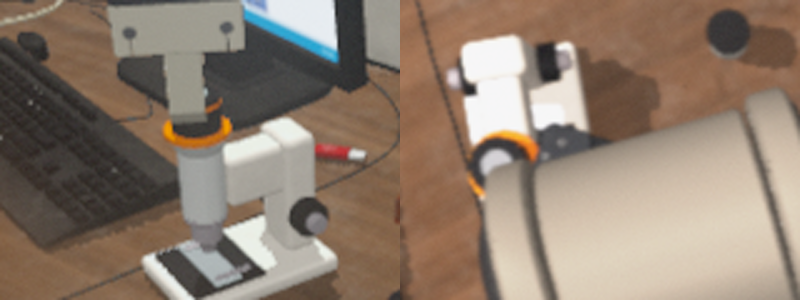

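The flange sits level on the rim at about crop (197,132), and the gripper is clear. I check the numbers and hand in.

{"name": "shift_gripper", "arguments": {"rows": [80, 0, -50, 0, 0, 80, 0, -80, 0, 0, 80, 0, -80, 0, 0]}}

```text
time: 12.35
tool_pos: [405.9, 129.7, 437.7]
tcp_rot: [3.141, 0.001, 2.859]
contact_force: [0.0, -0.3, 1.2]
grip_width: 80.4
finger_force: 0.0
```

Run:
```python
from h import *
c=imaging.capture("side")
e=hullell(seg(c,(8,180,130),(22,255,255),(245,166,295,182)));print(e,ray(c,e[0],153).round(1))
q=np.array([proj(c,(470.3+28*np.cos(a),350+28*np.sin(a),z)) for z in(150,155) for a in np.linspace(0,6.28,60)]);print(q.min(0),q.max(0))
print(cv2.boundingRect(seg(c,(8,180,130),(22,255,255),(245,160,295,186))))
e=hullell(seg(c,(100,150,80),(125,255,255),(270,279,312,302)));print("blue",e[0])
b=c["color"][150:320,230:430];cv2.imwrite("pics/f5.png",cv2.resize(b,(600,510))[:,:,::-1])
```

```text
((277.37396240234375, 172.18069458007812), (6.5334248542785645, 12.280718803405762), 40.31117248535156) [486.  340.8 153. ]
[254.79788166 164.50730528] [282.47759825 179.6697495 ]
(273, 167, 10, 11)
blue (290.6844787597656, 288.680419921875)
```

View pics/f5.png

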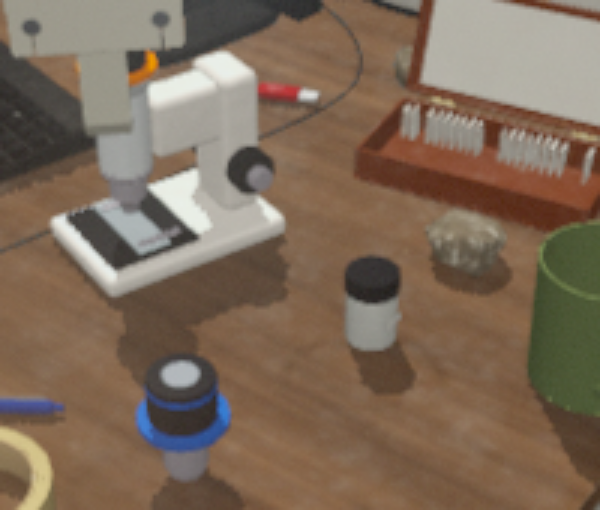

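The blue eyepiece hasn't moved (290.7, 288.7) and the can is still standing. In this view the gripper hides most of the flange, but the part that shows stays within the rows expected for a seated one (167–178, predicted 164.5–179.7), and the previous picture showed it level on the rim.

```bash
python3 -c "
from plant import bot, imaging, workorder
print(workorder.close_job())"
```

```text
the job is handed in; nothing more can be done
None
```

The orange eyepiece is in the microscope tube, released with its flange down on the mouth; the blue eyepiece and the can were left standing, and the job was handed in at about 12.4 s.

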